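# Find and release the latched key of an outlet block

### The arm

A 7-joint arm with a two-finger parallel gripper is mounted at the origin on a cart in front of the work surface, level with it; the furniture and walls round the work are solid. World frame = base frame: x ahead of the robot, y to its left, z up, the work surface at z = 0. Lengths are in mm, angles in rad, forces in N, time in s.
With the tool pointing down it reaches from about 400 to 875 mm from the base axis. Payload 6.5 kg.
Tool frame: the origin (TCP) lies at the very end of the fingers, on their centre line; the grasp point (between the pads) lies 19 mm behind it; z points along the fingers, y is the line along which they close (so a half turn about z gives the same grasp; the last joint's range is limited). The gripper opens to 88 mm and grips with 3 to 60 N. Pads are 18 mm wide; open, the fingers measure 123 mm over their backs; the gripper's body (75 mm by 187 mm) begins 45 mm behind the grasp point.
Start: joints at [1.177, 0.536, -0.004, 1.538, 0.003, 1.067, -0.071], TCP at [209.27, -615.383, 213.516] pointing down, gripper open.
Joint ranges: [-2.7, 2.7], [-0.37, 2.16], [-1.27, 1.26], [0.24, 2.4], [-1.31, 4.45], [0.19, 1.91], [-2.76, 2.76]. Speed limits (rad/s): [2.39, 2.39, 3.14, 3.14, 3.14, 3.14, 3.14].

### API

Orientations are given as a 3x3 rotation matrix whose columns are the frame's x, y, z axes.
In Python, from rig import r, open_gripper, clamp, solver, vision, close_job, read_t, read_joint_pos, read_joint_velocities, read_joint_torque, read_tcp_pos, read_tcp_rot, read_wrist_force, read_torque, read_opening, read_finger_force gives the robot as it stands. The module is installed in compiled form; this text tells all that it offers. Calls block until the motion is done:
- r.move_ptp(position, orientation): joint-space move of the TCP to a pose.
- r.line_to(position, speed=150, ori=None, contact_N=None): straight line of the TCP; ori=None keeps the orientation; speed is the mean speed in mm/s. With contact_N (N) it stops when the force on the tool has changed by that much, and returns True; else False.
- r.move_joints(angles): joint-space move.
- open_gripper() and clamp(): open the fingers fully, or close them until they stop; the grip force is fixed at half the most.
- r.dwell(seconds).
- solver.ik(position, orientation): joint angles nearest the present ones, or None.
- vision.camera(name): name is "side" or "top" or "wrist"; returns a dict with "img" (420x560x3 uint8, red, green, blue), "range_z" (420x560 float32, mm along the optical axis (not along the pixel's ray), 0 where there is no reading), "K" (3x3 intrinsics, pixels), "world_to_cam" (4x4, takes a point from world to camera coordinates). Camera axes: x right, y down, z forward; pixel columns grow to the right and rows downward; lengths in mm; the calibration is good to about 2 mm. A picture is of the moment at which its call begins.
A pose or a line that the arm cannot do raises r.PlanningError and nothing moves.
- close_job(): hands the job in; it is judged then, once.
Trained networks look in a picture, given as the dict that the camera call returned (one of the last four; its "shot" number tells which), for a name from the list of things; names that differ only in an ending like _2 or _b are one class to them, and where a whole thing is asked for, a point or a joint stands for the part that bears it (a point fixed in the world has none). Each returns a list of dicts, best first, with "score" (0 to 1); they miss things now and then, are a little off and sometimes report something else, mostly with a low value. They report only what shows in the picture. A call takes as long as a camera call.
- vision.look_for(target, picture): "location" ([row, column] in pixels, amid what is visible of it).
- vision.cut_out(target, picture): "mask" (420x560 bool, what is visible of it) and "location" ([row, column] in pixels, amid what is visible of it).
Readings, each from a call of its own:
- read_t(): time.
- read_joint_pos(): joint angles.
- read_joint_velocities(): joint speeds.
- read_joint_torque(): joint torques, N m.
- read_tcp_pos(): TCP position.
- read_tcp_rot(): TCP orientation.
- read_wrist_force(): force on the tool from outside, world axes, zero at the start.
- read_torque(): the same for the moment, N m.
- read_opening(): finger opening in mm.
- read_finger_force(): force on a finger pad.
Only numpy, scipy, OpenCV 4.12 (cv2) and the standard library are available. Lean on these libraries where they do the work, as an engineer would, in place of code of your own. Each camera call takes 0.05 s, during which the arm holds its last target. There are 200 camera calls.

### The job

The mains lead is off this outlet block, and before it goes back in all four outlets must be switched off; one of the four white keys is still latched down, but with the lamps dead you have to feel for it. Run along the row from left to right, tapping all four keys lightly with the fingertips, then press the latched key right down to its stop and let it come up, so that all four keys stand out. Do not push any of the other keys down into its latch, and grasp nothing: leave the parts lying on and around the block where they are.

Things in the scene. Friction and masses are not known exactly. Their poses are not given: they have to be found in the camera images.
- outlet_block: switched outlet block: flat grey box with a dark grey top panel, 340 mm along its y, 150 mm along its x, panel 52 mm above the worktop; does not slide. Origin: centre of its underside; z up, -x its front (faces the robot, up to 0.35 rad askew). Front half: row of 4 identical white keys, 62 mm apart. Back half, 68 mm behind them: 4 black round outlets 45 mm across, 11 mm above the panel
- key_place_1 (a point): fixed point of the block: centre of the top face of the leftmost (largest y) key when out, 67 mm above the worktop; does not move with the key. Axes as the block's. The keys are 28 x 28 mm white squares in black frames (40 mm square, 4 mm high) and move straight down, 7 mm at most; out, a key's top is 15 mm above the panel; latched, it stays about 4 mm lower
- key_place_2 (a point): fixed point of the block: centre of the top face of the second from the left key when out, 67 mm above the worktop; does not move with the key. Axes as the block's. A key's spring pushes back with 2.5 N at the start of its travel, 4.5 N at 4 mm down, 6 N at 7 mm: a tap of 1 to 3 N meets an out key at full height and moves it about 1 mm; it meets the latched key 4 mm lower and does not move it
- key_place_3 (a point): fixed point of the block: centre of the top face of the third from the left key when out, 67 mm above the worktop; does not move with the key. Axes as the block's. An out key latches if pushed about 5 mm down or more; keep taps well short of that
- key_place_4 (a point): fixed point of the block: centre of the top face of the rightmost (smallest y) key when out, 67 mm above the worktop; does not move with the key. Axes as the block's. The latched key is released by pushing it to its stop, 7 mm below the out height (6 N, 10 N is plenty), and letting it come up
- bearing_small: small ball bearing, ring 30 mm across and 10 mm high, lying on the left end of the outlet block's panel, loose, to be left alone; origin at the centre of its underside
- brass_plug: brass hexagon plug, 27 mm across and 20 mm high, standing on the right end of the outlet block's panel, loose, to be left alone; origin at the centre of its underside
- feeler_gauge: steel feeler gauge, 136 x 29 x 10 mm, lying on the worktop in front of the block, loose, to be left alone; origin at the centre of its underside
- t_key_2: T-handle hex key with a red bar, 86 x 88 x 14 mm, lying on the worktop in front of the block, loose, to be left alone; origin at the centre of its underside
- bearing: ball bearing, ring 48 mm across and 14 mm high, lying on the worktop to the right of the block, loose, to be left alone; origin at the centre of its underside
- grease_tin: round grease tin, 65 mm across and 32 mm high, standing on the worktop to the left of the block, loose, to be left alone; origin at the centre of its underside

How it is judged (in metres and radians):
On the way, in this order (a step that is already met when the one before it is completed fails the run):
1. the leftmost (largest y) key is touched by the fingers (((horizontal distance between key_a_c0 and key_place_1 below 0.012 m and contact force between key_a_c0 and the fingers above 0.4 N) or (horizontal distance between key_b_c0 and key_place_1 below 0.012 m and contact force between key_b_c0 and the fingers above 0.4 N) or (horizontal distance between key_c_c0 and key_place_1 below 0.012 m and contact force between key_c_c0 and the fingers above 0.4 N) or (horizontal distance between key_d_c0 and key_place_1 below 0.012 m and contact force between key_d_c0 and the fingers above 0.4 N))), for 0.02 s.
2. the second from the left key is touched by the fingers (((horizontal distance between key_a_c0 and key_place_2 below 0.012 m and contact force between key_a_c0 and the fingers above 0.4 N) or (horizontal distance between key_b_c0 and key_place_2 below 0.012 m and contact force between key_b_c0 and the fingers above 0.4 N) or (horizontal distance between key_c_c0 and key_place_2 below 0.012 m and contact force between key_c_c0 and the fingers above 0.4 N) or (horizontal distance between key_d_c0 and key_place_2 below 0.012 m and contact force between key_d_c0 and the fingers above 0.4 N))), for 0.02 s.
3. the third from the left key is touched by the fingers (((horizontal distance between key_a_c0 and key_place_3 below 0.012 m and contact force between key_a_c0 and the fingers above 0.4 N) or (horizontal distance between key_b_c0 and key_place_3 below 0.012 m and contact force between key_b_c0 and the fingers above 0.4 N) or (horizontal distance between key_c_c0 and key_place_3 below 0.012 m and contact force between key_c_c0 and the fingers above 0.4 N) or (horizontal distance between key_d_c0 and key_place_3 below 0.012 m and contact force between key_d_c0 and the fingers above 0.4 N))), for 0.02 s.
4. the rightmost (smallest y) key is touched by the fingers (((horizontal distance between key_a_c0 and key_place_4 below 0.012 m and contact force between key_a_c0 and the fingers above 0.4 N) or (horizontal distance between key_b_c0 and key_place_4 below 0.012 m and contact force between key_b_c0 and the fingers above 0.4 N) or (horizontal distance between key_c_c0 and key_place_4 below 0.012 m and contact force between key_c_c0 and the fingers above 0.4 N) or (horizontal distance between key_d_c0 and key_place_4 below 0.012 m and contact force between key_d_c0 and the fingers above 0.4 N))), for 0.02 s.
5. the latched key is pushed down past its latch (5.3 mm or more below its out height) by the fingers (z of key_c_c0 in the frame of outlet_block below 0.0517 m and contact force between key_c_c0 and the fingers above 1 N), for 0.02 s.
At the end, for the whole second after the job is handed in: all four keys stand out, each within 1.2 mm of its full height (z of each of key_a_c0, key_b_c0, key_c_c0, key_d_c0 in the frame of outlet_block above 0.0558 m); the robot touches nothing.
It fails at once if a key that was out is pushed more than 5.2 mm down (into its latch) (z of any of key_a_c0, key_b_c0, key_d_c0 in the frame of outlet_block below 0.0518 m).
It fails at once if one of the loose parts on or around the block is moved more than 20 mm or picked up (distance of any of bearing_small, brass_plug, feeler_gauge, t_key_2, bearing, grease_tin from where it was at the start of the episode above 0.02 m).
It also fails if it takes over 48 s, if anything falls off the work surface, if the arm or the gripper's body presses on something with over 40 N, if the wrist force passes 120 N, or if a joint passes its speed limit or range.

## Working session

There is one attempt and no reset: what is moved stays moved. The work goes in short steps, each a Python script; the robot and the scene stay as the last script left them, time stands still between calls to the robot, and variables do not carry over. Pictures are saved under pics/ and viewed, at most 10 in all, crops included, and the job is handed in when it is done.

```bash
mkdir -p pics
cat > h.py <<'E'
import numpy as np, cv2
from rig import *
def world(p,rows,cols):
    z=p["range_z"][rows,cols].astype(float); K=p["K"]
    c=np.stack([(cols-K[0,2])/K[0,0]*z,(rows-K[1,2])/K[1,1]*z,z,np.ones_like(z)])
    return (np.linalg.inv(p["world_to_cam"])@c)[:3].T, z>0
def proj(p,P):
    c=p["world_to_cam"]@np.append(P,1); q=p["K"]@c[:3]; return q[:2]/q[2]
E
python3 - <<'E'
from h import *
p=vision.camera("top"); cv2.imwrite("pics/top.png",p["img"][:,:,::-1])
for n in ["outlet_block","key_place_1","brass_plug","bearing_small"]:
    for d in vision.cut_out(n,p)[:5]:
        r_,c_=np.where(d["mask"]); w,ok=world(p,r_,c_); w=w[ok]
        print(n,round(d["score"],2),np.round(d["location"]),len(w),np.round(np.median(w,0),1) if len(w) else None, np.round(w.min(0)), np.round(w.max(0)))
        if n=="outlet_block":
            t=w[abs(w[:,2]-52)<4]; print(len(t),cv2.minAreaRect(w[w[:,2]>40][:,:2].astype(np.float32)))
rr,cc=np.mgrid[0:420,0:560]; rr=rr.ravel();cc=cc.ravel()
w,ok=world(p,rr,cc); white=p["img"].reshape(-1,3).min(1)>150
s=ok&white&(w[:,2]>55)&(w[:,2]<75)
m=np.zeros(420*560,np.uint8);m[s]=1
n,l,st,ce=cv2.connectedComponentsWithStats(m.reshape(420,560))
for i in range(1,n):
    if st[i,4]>30: print("white",st[i],ce[i],w[l.ravel()==i].mean(0))
E
```

```text
key_place_1 0.96 [185. 257.] 10633 [600.8  55.3  51.6] [ 497. -120.   -4.] [688. 245.  66.]
bearing_small 0.49 [201. 188.] 181 [569.1 199.4  60.3] [554. 185.  48.] [585. 215.  65.]
white [322 152  13  11  93] [328.49462366 156.91397849] [656.79185971 -82.12938029  68.6844674 ]
white [178 193  15  15 104] [185.32692308 200.56730769] [569.1512592  200.41206227  60.7095994 ]
white [300 194  15  15 177] [307.4519774  201.23163842] [569.2480088  -41.19496756  62.19259699]
white [269 198  15  15 176] [276.41477273 204.97159091] [561.1748252   20.17639073  65.93123209]
white [238 202  15  15 177] [245.13559322 208.82485876] [553.18383512  81.60401856  66.12445495]
white [207 205  15  15 177] [213.94350282 212.64971751] [545.28193939 142.76239437  66.01458634]
```

View pics/top.png

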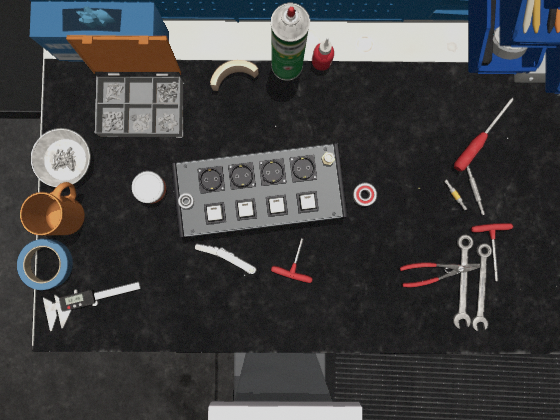

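The top view shows four white keys at columns 214, 245, 276 and 307 (rows 213–201). The bearing is at the left end, the plug is at the back right, and the area above the row is clear. Depth puts key 4 about 4 mm low. I'll close the fingers, go above key 1 and start tapping.

```bash
cat >> h.py <<'E'
K4=np.array([[545.3,142.8],[553.2,81.6],[561.2,20.2],[569.2,-41.2]])
v=K4[0]-K4[3]; v/=np.linalg.norm(v); Y=np.array([v[0],v[1],0])
def ori(s): y=s*Y; z=np.array([0,0,-1.]); return np.stack([np.cross(y,z),y,z],1)
def tap(i,n=1.2):
    P=lambda z:[*K4[i],z]
    r.line_to(P(80),120)
    f0=read_wrist_force()
    hit=r.line_to(P(60),8,contact_N=n)
    a=read_tcp_pos(); f=read_wrist_force()
    r.dwell(0.1); b=read_tcp_pos(); f2=read_wrist_force()
    r.line_to(P(80),60)
    print(i+1,hit,np.round(a,2),np.round(b,2),np.round(np.subtract(f,f0),2),np.round(np.subtract(f2,f0),2),"t",round(read_t(),2))
E
python3 - <<'E'
from h import *
print(read_t(),np.round(read_tcp_rot(),2))
q0=np.array(read_joint_pos()); c=[]
for s in (1,-1):
    q=solver.ik([*K4[0],160],ori(s)); print(s,None if q is None else np.round(q,2))
    if q is not None: c.append((np.abs(np.array(q)-q0).max(),s))
s=min(c)[1]; clamp()
r.move_ptp([*K4[0],160],ori(s)); print(read_t(),read_opening(),read_wrist_force())
tap(0)
E
```

```text
0.25 [[ 0.95  0.32 -0.  ]
 [ 0.32 -0.95  0.  ]
 [-0.   -0.   -1.  ]]
1 [ 0.38  0.68 -1.01  1.78  0.65  1.06  0.83]
-1 [ 0.08  0.52 -0.56  1.79  0.33  0.93 -2.06]
4.4667 0.40888739262076934 [-0.53437729 -0.73698958  0.17152894]
1 False [545.33 142.81  60.02] [545.32 142.83  60.03] [ 0.3  -0.8  -0.24] [ 0.14 -0.39 -0.84] t 8.52
```

Run:
```python
from h import *
print(read_tcp_pos(),read_opening(),read_wrist_force())
a=vision.camera("side");b=vision.camera("wrist")
for p,n in((a,"side"),(b,"wrist")):
    print(n,[np.round(proj(p,[*k,66])) for k in K4], np.round(proj(p,read_tcp_pos())))
    w,ok=world(p,*[x.ravel() for x in np.mgrid[0:420,0:560]])
    s=ok&(p["img"].reshape(-1,3).min(1)>140)
    for k in K4:
        m=s&(np.hypot(*(w[:,:2]-k).T)<22)&(w[:,2]>55)&(w[:,2]<75); print(m.sum(),np.round(w[m].mean(0),1), np.round(np.median(w[m][:,2]),1) if m.any() else 0)
A=a["img"][:,:,::-1];cv2.imwrite("pics/s1.png",A);cv2.imwrite("pics/w1.png",b["img"][:,:,::-1])
```

```text
[545.57352211 142.76902474  80.43020747] 0.4551356864124035 [0.54848953 0.1284423  0.27130018]
side [array([274., 191.]), array([279., 206.]), array([284., 221.]), array([289., 237.])] [274. 187.]
93 [547.  138.6  64.4] 65.2
98 [555.   77.4  65. ] 65.6
115 [562.   15.5  64.9] 65.3
119 [570.3 -44.6  61.4] 62.0
wrist [array([279., 242.]), array([183., 242.]), array([ 87., 242.]), array([-10., 242.])] [279. 250.]
1310 [541.2 142.   67.6] 67.6
1675 [552.1  81.5  67.4] 67.6
1728 [559.7  20.2  67.4] 67.6
614 [568.3 -31.9  63.7] 63.8
```

View pics/s1.png

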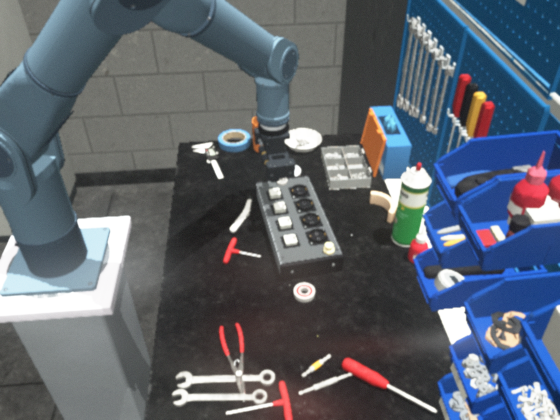

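View pics/w1.png

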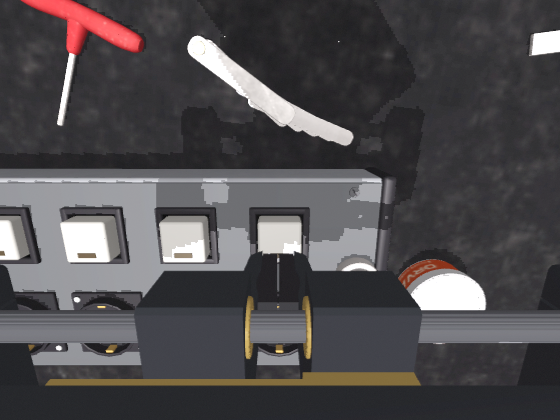

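The fingers are right above key 1 (wrist image ~279,245), yet I felt nothing down to 60 mm and the key still stands out. I'll measure where the fingertips really are.

Run:
```python
from h import *
p=vision.camera("wrist")
w,ok=world(p,*[x.ravel() for x in np.mgrid[0:420,0:560]]); W=w.reshape(420,560,3)
for rr in range(244,300,4): print(rr,[tuple(np.round(W[rr,c]).astype(int)) for c in (262,270,288,296)], p["img"][rr,270])
F=[]
for _ in range(15): F.append(read_wrist_force()); r.dwell(.03)
print(np.std(F,0),np.mean(F,0), read_t())
```

```text
244 [(np.int64(547), np.int64(132), np.int64(68)), (np.int64(547), np.int64(137), np.int64(67)), (np.int64(545), np.int64(148), np.int64(68)), (np.int64(545), np.int64(153), np.int64(67))] [218 215 211]
248 [(np.int64(549), np.int64(132), np.int64(69)), (np.int64(549), np.int64(137), np.int64(68)), (np.int64(548), np.int64(149), np.int64(67)), (np.int64(547), np.int64(154), np.int64(68))] [218 215 210]
252 [(np.int64(536), np.int64(132), np.int64(107)), (np.int64(552), np.int64(138), np.int64(68)), (np.int64(551), np.int64(149), np.int64(67)), (np.int64(533), np.int64(149), np.int64(108))] [217 214 210]
256 [(np.int64(538), np.int64(133), np.int64(107)), (np.int64(536), np.int64(137), np.int64(110)), (np.int64(535), np.int64(146), np.int64(109)), (np.int64(533), np.int64(149), np.int64(112))] [37 34 39]
260 [(np.int64(537), np.int64(133), np.int64(114)), (np.int64(536), np.int64(137), np.int64(114)), (np.int64(535), np.int64(145), np.int64(114)), (np.int64(533), np.int64(149), np.int64(117))] [37 35 38]
264 [(np.int64(537), np.int64(133), np.int64(118)), (np.int64(536), np.int64(137)
[... 1134 characters left out ...]
7 35 38]
288 [(np.int64(536), np.int64(134), np.int64(141)), (np.int64(536), np.int64(137), np.int64(141)), (np.int64(535), np.int64(145), np.int64(141)), (np.int64(535), np.int64(148), np.int64(140))] [38 35 39]
292 [(np.int64(537), np.int64(134), np.int64(144)), (np.int64(536), np.int64(137), np.int64(144)), (np.int64(535), np.int64(144), np.int64(144)), (np.int64(535), np.int64(148), np.int64(143))] [35 33 36]
296 [(np.int64(537), np.int64(135), np.int64(147)), (np.int64(536), np.int64(138), np.int64(147)), (np.int64(536), np.int64(144), np.int64(146)), (np.int64(535), np.int64(147), np.int64(147))] [35 33 35]
[0.38558734 0.49391428 0.51907826] [-0.00999163 -0.04964308  0.10841272] 9.1667
```

Wrist depth shows the closed fingertips at about z 107 while the TCP reads 80. The tip is therefore about 27 mm above the TCP (reported 60 meant about 87), which explains why I felt nothing. I'll go deeper with contact stop.

```bash
cat >> h.py <<'E'
def tap(i,top=52,bot=35,n=1.6):
    P=lambda z:[*K4[i],z]
    r.line_to(P(top),100); r.dwell(.15)
    f0=np.mean([read_wrist_force() for _ in range(4)],0)
    hit=r.line_to(P(bot),7,contact_N=n)
    a=read_tcp_pos(); F=[]
    for _ in range(4): F.append(read_wrist_force()); r.dwell(.02)
    r.line_to(P(top+6),60)
    print(i+1,hit,np.round(a,2),np.round(np.array(F)[:,2]-f0[2],2),"t",round(read_t(),2))
    return hit,a[2]
E
python3 - <<'E'
from h import *
tap(0)
E
```

```text
1 True [545.26 142.8   41.85] [1.71 1.24 2.1  1.43] t 11.66
```

Run:
```python
from h import *
for i in (1,2,3):
    hit,z=tap(i)
    if not hit: break
```

```text
2 True [553.13  81.58  41.84] [1.91 3.48 2.82 2.69] t 14.48
3 True [561.19  20.21  41.85] [3.59 3.46 3.38 4.02] t 17.32
4 True [569.2  -41.21  38.26] [4.88 4.38 4.54 4.67] t 20.53
```

Key 4 is met 3.6 mm lower, so it is the latched one. I'll press it to its stop, let it up and check with a light tap.

Run:
```python
from h import *
r.line_to([*K4[3],42],60); r.dwell(.1); f0=read_wrist_force()[2]
print(r.line_to([*K4[3],32],10,contact_N=9),read_tcp_pos(),read_wrist_force()[2]-f0)
r.dwell(.1); r.line_to([*K4[3],58],30); r.dwell(.3)
tap(3)
r.line_to([*K4[3],150],120)
p=vision.camera("top")
w,ok=world(p,*[x.ravel() for x in np.mgrid[0:420,0:560]])
p2=vision.camera("wrist"); w2,ok2=world(p2,*[x.ravel() for x in np.mgrid[0:420,0:560]])
for W,o,q in((w,ok,p),(w2,ok2,p2)):
    for k in K4:
        m=o&(q["img"].reshape(-1,3).min(1)>140)&(np.hypot(*(W[:,:2]-k).T)<13)&(W[:,2]>55)&(W[:,2]<75); print(m.sum(),np.round(np.median(W[m][:,2]),1) if m.any() else 0)
print(read_t())
```

```text
True [569.2945758  -41.24883013  35.34237695] 6.4985604905433645
4 True [569.13 -41.22  41.83] [2.8  4.32 2.52 3.17] t 25.41
129 66.2
130 66.0
22 66.3
0 0
665 67.5
647 67.6
674 67.6
700 67.6
26.425
```

All four keys now stand at full height, and the arm is clear at z 150.

```bash
python3 -c "
from rig import *
print(close_job())"
```

```text
the job is handed in; nothing more can be done
None
```

I tapped all four keys left to right and found the rightmost one latched; pressing it to its stop released it. All four keys measured at full height, and I handed the job in about 26 s in with the arm clear; no verdict came back.

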